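# Lock a bushing in the cam-clamp fixture

### The arm

A 6-joint arm with a two-finger parallel gripper is mounted at the origin on a cart in front of the work surface, level with it; the furniture and walls round the work are solid. World frame = base frame: x ahead of the robot, y to its left, z up, the work surface at z = 0. Lengths are in m, angles in degrees, forces in N, time in s.
With the tool pointing down it reaches from about 0.4 to 0.825 m from the base axis. Payload 7 kg.
Tool frame: the origin (TCP) lies midway between the tips of the shut fingers; the grasp point (between the pads) lies 19 mm behind it; z points along the fingers, y is the line along which they close (so a half turn about z gives the same grasp; the last joint's range is limited). The gripper opens to 88 mm and grips with 3 to 60 N. Pads are 19 mm wide; open, the fingers measure 130 mm over their backs; the gripper's body (78 mm by 193 mm) begins 47 mm behind the grasp point.
Start: joints at [82.111, 20.546, 0.682, 0, -70.136, -16.507], TCP at [0.279, 0.615, 0.227] pointing down, gripper open.
Joint ranges: [-176.03, 176.03], [-82.01, 121.73], [-58.28, 71.71], [-173.87, 95.51], [-174.79, -0.11], [-173.66, 173.66]. Speed limits (degrees/s): [136.94, 136.94, 172.46, 180, 180, 180].

### API

Orientations are given as [roll, pitch, yaw] about the fixed x, y, z axes, in that order (R = Rz(yaw) Ry(pitch) Rx(roll)).
In Python, from plant import ctrl gives the robot as it stands.
- The arm moves only by the tool step_arm, never from a script. Its argument "rows" is a list of rows, each a list of 3 entries, a list of its own where there are three numbers: the closure, from 0 (fully open) to 1 (shut), then the shift along the world's x, y, z in mm, then the turn, a rotation vector about the world's x, y, z in rad. A call has exactly 5 rows; each row is the pose to reach, as a shift and turn from the pose commanded when the call began; what a row does not reach only later rows make up. A row lasts 1/12 s, in which the tool goes at most 41.7 mm and 7.16 degrees, less where a joint would pass 70% of its speed; a pose out of reach is approached as far as the arm can. A call with a gripper value outside its range is refused whole. The fingers move at their own pace and stop on an object; the grip force is fixed at half the most. Time passes only in rows, so rows that repeat a pose let the fingers close, or fill a call up. It gives the time, the measured TCP pose, the force, the opening and the grip force at its end, in the units of the state.
- ctrl.get_obs(): the state, without advancing time (a new reading comes with each control period).
- ctrl.snapshot(name): name is "side" or "top" or "wrist"; returns the picture (384x512x3 uint8, red, green, blue); there is no depth.
- ctrl.camera_model(name): a dict with "intrinsics" (3x3 intrinsics, pixels), "R" (3x3) and "t" (3): a world point X has camera coordinates R X + t. Camera axes: x right, y down, z forward; pixel columns grow to the right and rows downward; lengths in m; the calibration is good to about 2 mm. A picture is of the moment at which its call begins: read the wrist's pose just before it. camera_model takes no time and is no camera call; for the wrist camera it gives the pose at the moment of the call.
- ctrl.close_job(): hands the job in; it is judged then, once.
The state is a dict: "clock": time; "joint_pos": joint angles; "qvel": joint speeds; "tau": joint torques, N m; "tool_pos": TCP position; "orientation": TCP orientation; "force": force on the tool from outside, world axes, zero at the start; "moment": the same for the moment, N m; "opening": finger opening in m; "gripper_force": force on a finger pad.
Only numpy, scipy, OpenCV 4.12 (cv2) and the standard library are available. Lean on these libraries where they do the work, as an engineer would, in place of code of your own. Each camera call takes 0.05 s, during which the arm holds its last target. There are 200 camera calls.

### The job

Slide the fixture's rod forward by its knob until its sprung rubber nose holds the loose bushing snugly against the stop screw, nose pressed in a millimetre or two but the bushing never squeezed with more than 20 newtons. Then flip the cam lever over centre, all the way down to its stop, so that the rod is locked with the bushing still held upright. Leave the small black ring beside the fixture where it lies.

Things in the scene. Friction and masses are not known exactly. Their poses are not given: they have to be found in the camera images.
- fixture: Clamping fixture bolted to the table, aluminium on a dark steel base 150 x 64 mm. Origin on the table top; +x = the way the rod pushes, +z up. Along x: black knob, clamp block (x -45 to -5 mm, 44 mm wide, top z 58) that guides the rod and carries the cam lever, nest (x -4 to 70, floor z 20, rails 24 mm apart and 8 high), fixed jaw. Rod axis: y = 0, z = 34 mm.
- rod (a joint): Travel (m) of the 14 mm steel rod in the clamp block: 0 = drawn back, 0.052 = fully forward (+x of the fixture). Lever open: it slides against a steady friction of about 5 N (a little more if moved fast) and stays where it is left, holding up to about 5 N (pressed harder, it backs off until the nose pushes with about 5 N). Lever closed: locked.
- knob_end (a point): Centre of the flat rear end face of the rod's black knob (disc 32 mm across, 18 mm long along the rod, axis 34 mm above the table; its face looks to -x of the fixture). Moves with the rod; at joint 0 it lies at x = -145 mm of the fixture. Can be pushed from behind or gripped across.
- jaw_face (a point): Centre of the face of the fixed jaw that looks to the nest, at (70, 0, 34) mm of the fixture. Through it, on the rod axis, comes the stop screw (dark round face, 16 mm across); how far differs each time: its face stands 5 to 17 mm out of the jaw, at fixture x = 53 to 65 mm. It is fixed and its position is not measured.
- nose: Rubber-faced sprung nose, 16 mm across, at the front end of the rod. Origin at the centre of its front face; when not pressed it lies at fixture x = rod travel. It is pressed back into the rod by about 1 mm for each 3 N, at most 10 mm.
- cam_lever (a joint): Angle (rad) of the flat steel lever on the clamp block: 0 = open, upright and leaning 10 deg to the fixture's -y; swings over to +y; 1.70 = closed at its stop, 3 deg above level. Axis parallel to the fixture's x. Free to about 0.3, then stiff (up to 0.8 N m near 0.75, 11 N at lever_grip), over centre at 1.25, from where it pulls itself to the stop; let go sooner, it springs back.
- lever_pivot (a point): Point on the cam lever's axis in the middle of the lever, at (-25, 0, 66) mm of the fixture.
- lever_grip (a point): Point in the middle of the cam lever, 72 mm from the pivot and 20 mm before its tip. The lever there is 16 mm wide (along the fixture's x) and 8 mm thick. It can be pinched across its width from above at any angle.
- bushing_work: The loose steel bushing to be held, 21 mm across, 27 mm high, standing in the nest somewhere between nose and stop screw, axis z up. Origin at the centre of its underside. It slides easily along the nest.
- spare_ring: Bystander: black lock ring 33 x 31 x 12 mm on the table beside the fixture. Origin at its underside.
Not all that is in view belongs to the job. Leave any orange look-alike of the bushing_work alone.

How it is judged (in metres and radians):
On the way:
1. with the lever still open, the nose presses the bushing against the stop screw with more than 2 N (contact force between nose and bushing_work above 2 N and value of joint cam_lever below 0.4 rad and linear speed of bushing_work below 0.005 m/s), for 0.3 s.
At the end, for the whole second after the job is handed in: The cam lever is closed to its stop (above 1.62 rad), the bushing is at rest, and the nose still presses the upright bushing (tilt under 0.12 rad) against the stop screw with more than 2 N (value of joint cam_lever above 1.62 rad and contact force between nose and bushing_work above 2 N and angle between bushing_work's own z axis and vertical below 0.12 rad and linear speed of bushing_work below 0.03 m/s); the robot touches nothing.
It fails at once if the bushing is squeezed with more than 20 N (contact force between nose and bushing_work above 20 N).
It fails at once if the ring beside the fixture is moved by more than 20 mm (distance of spare_ring from where it was at the start of the episode above 0.02 m).
It also fails if it takes over 51 s, if anything falls off the work surface, if the arm or the gripper's body presses on something with over 40 N, if the wrist force passes 120 N, or if a joint passes its speed limit or range.

## Working session

There is one attempt and no reset: what is moved stays moved. The work goes in short steps, Python scripts to look and compute and a tool call to move; the robot and the scene stay as the last step left them, time stands still between calls to the robot, and variables do not carry over. Pictures are saved under pics/ and viewed, at most 10 in all, crops included, and the job is handed in when it is done.

Besides the shell and the picture viewer there is one more tool, called as name(argument=value, ...), one argument or row to a line, values as JSON. step_arm: Moves the arm, as the interface text tells. Its arguments: {"type":"object","properties":{"rows":{"type":"array"}},"required":["rows"]}

```bash
mkdir -p pics; python3 - <<'E'
from plant import ctrl
import cv2,numpy as np
o=ctrl.get_obs();print(o)
for n in("top","side"):
    im=ctrl.snapshot(n);cv2.imwrite(f"pics/{n}0.png",im[:,:,::-1])
    m=ctrl.camera_model(n);print(n,m)
a=cv2.imread("pics/top0.png");cv2.imwrite("pics/a.png",cv2.resize(a,(800,600),interpolation=cv2.INTER_CUBIC))
a=cv2.imread("pics/side0.png");cv2.imwrite("pics/b.png",cv2.resize(a,(800,600),interpolation=cv2.INTER_CUBIC))
E
```

```text
{'clock': 0.0, 'joint_pos': array([ 8.21116806e+01,  2.05905661e+01,  6.32853014e-01, -2.00456544e-02,
       -7.01332872e+01, -1.65067300e+01]), 'qvel': array([-0.04518677, -0.0632687 ,  0.0425317 , -0.03133766,  0.12822849,
        0.032055  ]), 'tau': array([-7.85475295e-04, -5.82718956e+01,  2.93055832e+01,  6.99716449e+00,
        6.88796034e-03, -1.61645589e-04]), 'tool_pos': array([0.27861807, 0.61428472, 0.22562571]), 'orientation': array([ 1.79907396e+02, -7.79074389e-03, -2.44018702e+01]), 'force': array([-0.77106556, -0.56123909,  0.43414034]), 'moment': array([-0.01873577, -0.02161211, -0.02639144]), 'gripper_force': 0.0, 'opening': 0.08773561126443143}
top {'intrinsics': array([[439.55779682,   0.        , 251.46179352],
       [  0.        , 439.55779682, 192.35519537],
       [  0.        ,   0.        ,   1.        ]]), 'R': array([[-0.00158284, -0.99917899, -0.0404827 ],
       [-0.99376009,  0.00608662, -0.11137255],
       [ 0.11152751,  0.04005381, -0.99295383]]), 't': array([0.41146841, 0.55966062, 0.91757037])}
side {'intrinsics': array([[478.55986313,   0.        , 249.64918315],
       [  0.        , 478.55986313, 189.78663483],
       [  0.        ,   0.        ,   1.        ]]), 'R': array([[ 0.93919564, -0.34329501, -0.0077511 ],
       [-0.179652  , -0.4720093 , -0.86309466],
       [ 0.2926375 ,  0.81200724, -0.50498271]]), 't': array([-0.39326806,  0.37185639,  0.42072018])}
```

View pics/a.png

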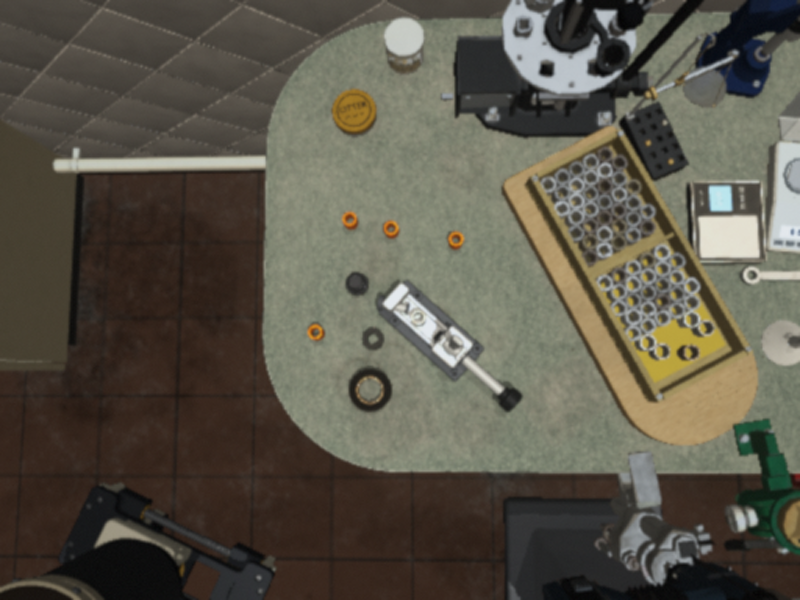

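View pics/b.png

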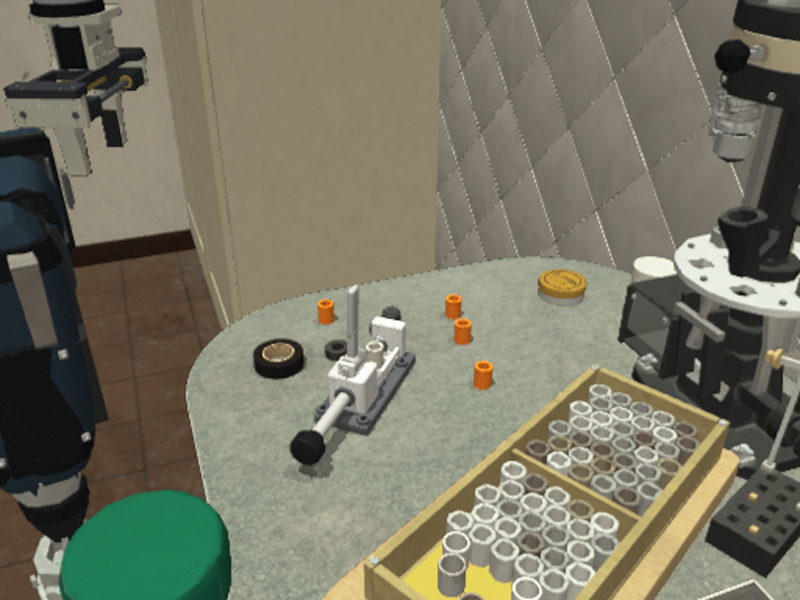

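Top view: the fixture has its jaw near native px (254,190) and its knob at (325,254). The ring lies at (238,216). The silver bushing is in the nest at about (267,203). Look-alikes: orange bushings at (224,141), (250,146), (291,153) and (202,212), and silver ones in the box. I choose the silver one in the nest and will check it in a close crop.

```bash
python3 - <<'E'
import cv2,numpy as np
a=cv2.imread("pics/top0.png")[172:267,235:340];b=cv2.imread("pics/side0.png")[180:302,180:275]
a=cv2.resize(a,(430,389),interpolation=cv2.INTER_CUBIC)
b=cv2.resize(b,None,fx=3.8,fy=3.8,interpolation=cv2.INTER_CUBIC)
c=np.zeros((600,800,3),np.uint8);c[:389,:430]=a;c[:b.shape[0],435:435+b.shape[1]]=b[:, :365];print(b.shape,430/105)
cv2.imwrite("pics/c.png",c)
E
```

```text
(464, 361, 3) 4.095238095238095
```

View pics/c.png

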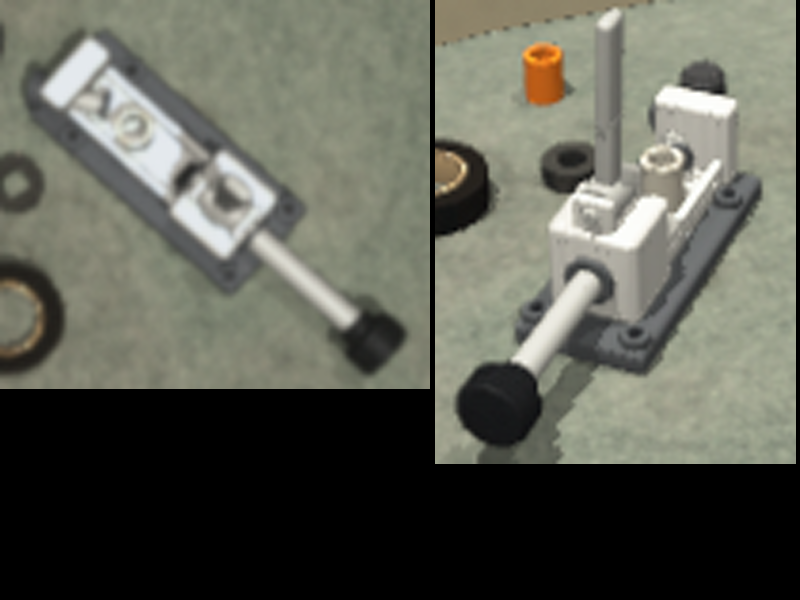

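```bash
cat > h.py <<'E'
import numpy as np
from plant import ctrl
def ray(n,u,v,z,M=None):
    m=M or ctrl.camera_model(n);K,R,t=m["intrinsics"],m["R"],m["t"]
    d=R.T@np.linalg.solve(K,[u,v,1]);c=-R.T@t
    return c+d*(z-c[2])/d[2]
def proj(n,X,M=None):
    m=M or ctrl.camera_model(n);p=m["intrinsics"]@(m["R"]@np.asarray(X)+m["t"]);return p[:2]/p[2]
E
python3 - <<'E'
from h import *
np.set_printoptions(precision=4,suppress=True)
s=105/430
T=lambda x,y,z:ray("top",235+x*s-.4,172+y*s-.4,z)
S=lambda x,y,z:ray("side",180+(x-435)/3.8-.4,180+y/3.8-.4,z)
blk=[T(*p,.058) for p in[(215,150),(277,187),(230,258),(170,222)]]
base=[T(*p,.012) for p in[(115,30),(28,90),(230,292),(305,207)]]
for q in(blk,base):
    print(np.array(q)); print(np.mean(q,0),[np.linalg.norm(q[i]-q[(i+1)%4]) for i in range(4)])
k=T(370,342,.034);print("knob c",k)
ks=S(497,408,.034);print("knob face side",ks)
b=np.mean(blk,0);d=b-k;print("yaw blk-knob",np.degrees(np.arctan2(d[1],d[0])),np.hypot(*d[:2]))
j=T(74,70,.058)
d=j-k;print("yaw jaw-knob",np.degrees(np.arctan2(d[1],d[0])),np.hypot(*d[:2]))
print("bush top",T(132,126,.047), "ring",T(15,183,.006))
E
```

```text
[[0.5249 0.333  0.058 ]
 [0.5056 0.3013 0.058 ]
 [0.4692 0.3259 0.058 ]
 [0.4877 0.3566 0.058 ]]
[0.4968 0.3292 0.058 ] [np.float64(0.037095752516259566), np.float64(0.04393103924182778), np.float64(0.03583418127641241), np.float64(0.04395908960049673)]
[[0.5945 0.3852 0.012 ]
 [0.5617 0.4329 0.012 ]
 [0.4517 0.3239 0.012 ]
 [0.4972 0.283  0.012 ]]
[0.5263 0.3562 0.012 ] [np.float64(0.057960440449402975), np.float64(0.15491101786530945), np.float64(0.06124364344218085), np.float64(0.1411062388117601)]
knob c [0.4257 0.2522 0.034 ]
knob face side [0.4231 0.2503 0.034 ]
yaw blk-knob 47.235998849624664 0.10482613656831165
yaw jaw-knob 47.3979537191143 0.20885668825392878
bush top [0.5385 0.3759 0.047 ] ring [0.5112 0.4404 0.006 ]
```

The crop confirms it: the silver bushing stands in the nest with the nose at the block and the stop screw at the jaw, and the lever is upright. Measured: fixture yaw is about 47°, the block centre is (0.497, 0.329), and the knob's rear face is near (0.421, 0.248). I'll move above the rod and look with the wrist camera.

step_arm(
  rows=[
    [1, [15, -36, 2], [0, 0, 0.124]],
    [1, [30, -72, 5], [0, 0, 0.248]],
    [1, [45, -108, 7], [0, 0, 0.372]],
    [1, [60, -144, 10], [0, 0, 0.496]],
    [1, [75, -180, 12], [0, 0, 0.62]],
  ],
)

```text
clock: 0.52
tool_pos: [0.354, 0.4328, 0.2384]
orientation: [180.0, 0.0, 11.5]
force: [1.1, -0.5, -0.3]
opening: 0.0597
gripper_force: 0.0
```

step_arm(
  rows=[
    [1, [15, -36, 2], [0, 0, 0.124]],
    [1, [30, -72, 5], [0, 0, 0.248]],
    [1, [45, -108, 7], [0, 0, 0.372]],
    [1, [60, -144, 10], [0, 0, 0.496]],
    [1, [75, -180, 12], [0, 0, 0.626]],
  ],
)

```text
clock: 0.93
tool_pos: [0.4279, 0.2557, 0.2506]
orientation: [-180.0, -0.0, 46.2]
force: [0.9, 0.2, -0.5]
opening: 0.0267
gripper_force: 0.0
```

```bash
python3 - <<'E'
from h import *
import cv2
o=ctrl.get_obs();print(o["clock"],o["tool_pos"],o["orientation"],o["joint_pos"],o["force"])
M=ctrl.camera_model("wrist");im=ctrl.snapshot("wrist");cv2.imwrite("pics/w1.png",im[:,:,::-1]);np.save("w1.npy",M,allow_pickle=True)
cv2.imwrite("pics/w1b.png",cv2.resize(im[:,:,::-1],(800,600)))
E
```

```text
0.9333 [0.4278884  0.25574096 0.25059415] [-1.79996892e+02 -9.21160181e-03  4.61690284e+01] [ 5.34933920e+01  2.77904541e+00 -1.88725916e+01 -2.05373225e-03
 -6.83388303e+01  8.26763946e+01] [ 0.88514741  0.2181855  -0.50957242]
```

View pics/w1b.png

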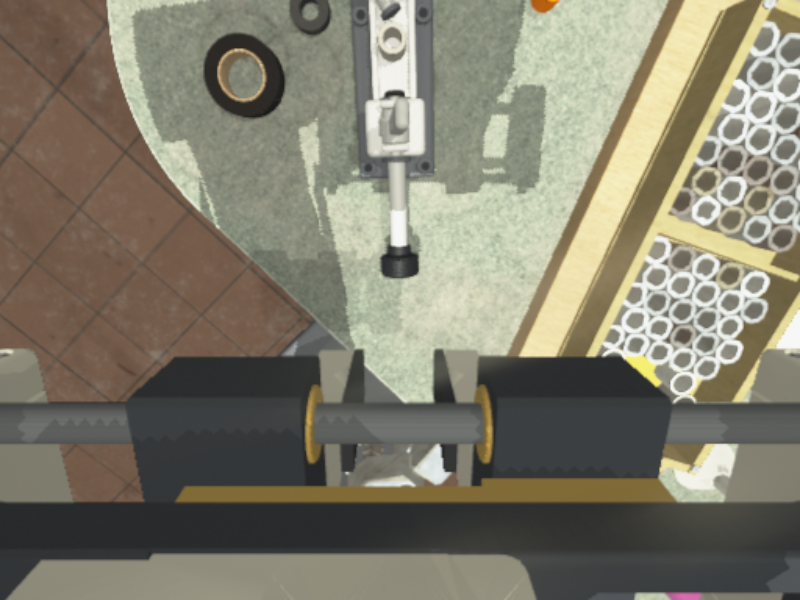

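```bash
python3 - <<'E'
from h import *
np.set_printoptions(precision=4,suppress=True)
M=np.load("w1.npy",allow_pickle=True).item()
W=lambda x,y,z:ray("wrist",x*.64,y*.64,z,M)
k=W(399.5,263,.034);kr=W(399.5,277,.034)
blk=np.mean([W(*p,.058) for p in[(369,101),(424,101),(426,157),(367,158)]],0)
print("cam",-M["R"].T@M["t"]);print("knob",k,kr,"blk",blk)
for a in(k,kr):
    d=blk-a;print(np.degrees(np.arctan2(d[1],d[0])),np.hypot(*d[:2]))
b=W(391,40,.047);print("bush",b)
u=np.array([np.cos(np.radians(46.5)),np.sin(np.radians(46.5))]);n=np.array([-u[1],u[0]])
print("bush fix x,y",(b-blk)[:2]@u*1e3-25,(b-blk)[:2]@n*1e3)
print("base",[W(*p,.01) for p in[(361,176),(433,176)]])
E
```

```text
cam [0.4814 0.3111 0.4091]
knob [0.4251 0.2504 0.034 ] [0.4166 0.2415 0.034 ] blk [0.4964 0.3282 0.058 ]
47.479604899822455 0.10548339952131787
47.34882549467165 0.11781792711183492
bush [0.5361 0.3752 0.047 ]
bush fix x,y 36.41400670495557 3.581026944255087
base [array([0.4505, 0.3247, 0.01  ]), array([0.4952, 0.2818, 0.01  ])]
```

Wrist view: knob at (399,262), block at (396,127), bushing at (391,40). This agrees with the top view: yaw 47.3°, knob centre (0.425, 0.251), rear face about (0.4185, 0.2445), bushing at fixture x ≈ 36. Next I go down behind the knob.

step_arm(
  rows=[
    [1, [-15, -16, -30], [0, 0, 0]],
    [1, [-29, -31, -60], [0, 0, 0]],
    [1, [-29, -31, -100], [0, 0, 0]],
    [1, [-29, -31, -140], [0, 0, 0]],
    [1, [-29, -31, -180], [0, 0, 0]],
  ],
)

```text
clock: 1.4
tool_pos: [0.3986, 0.2264, 0.0696]
orientation: [-180.0, -0.1, 45.8]
force: [-0.1, 1.6, -0.9]
opening: 0.0003
gripper_force: 0.0
```

step_arm(
  rows=[
    [1, [0, 0, -25], [0, 0, 0]],
    [1, [0, 0, -42], [0, 0, 0]],
    [1, [0, 0, -42], [0, 0, 0]],
    [1, [3, 3, -42], [0, 0, 0]],
    [1, [5, 5, -42], [0, 0, 0]],
  ],
)

```text
clock: 1.82
tool_pos: [0.4046, 0.2327, 0.0294]
orientation: [180.0, -0.1, 45.8]
force: [0.4, 0.0, 0.4]
opening: 0.0005
gripper_force: 0.0
```

```bash
python3 - <<'E'
from h import *
import cv2
o=ctrl.get_obs();print(o["clock"],o["tool_pos"],o["orientation"],o["force"])
im=ctrl.snapshot("side");cv2.imwrite("pics/s2.png",im[:,:,::-1])
cv2.imwrite("pics/s2b.png",cv2.resize(im[150:330,130:370,::-1],(800,600)))
E
```

```text
1.8167 [0.40459659 0.23265893 0.029431  ] [ 1.79993148e+02 -7.90455035e-02  4.58379598e+01] [0.39000671 0.01373029 0.40475594]
```

View pics/s2b.png

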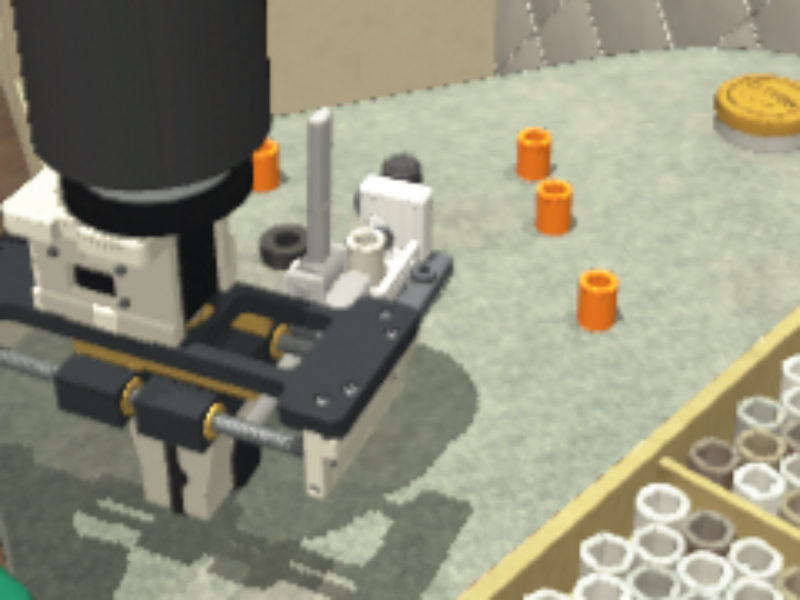

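The picture shows the fingers standing behind the knob, with the arm hiding the knob itself. I'll advance along (0.68, 0.73).

step_arm(
  rows=[
    [1, [1.4, 1.5, 0], [0, 0, 0]],
    [1, [2.7, 2.9, 0], [0, 0, 0]],
    [1, [4.1, 4.4, 0], [0, 0, 0]],
    [1, [5.4, 5.9, 0], [0, 0, 0]],
    [1, [6.8, 7.3, 0], [0, 0, 0]],
  ],
)

```text
clock: 2.28
tool_pos: [0.4097, 0.238, 0.0284]
orientation: [180.0, 0.1, 45.8]
force: [-4.6, -2.8, 4.0]
opening: 0.0005
gripper_force: 2.8
```

step_arm(
  rows=[
    [1, [1.4, 1.5, 0], [0, 0, 0]],
    [1, [2.7, 2.9, 0], [0, 0, 0]],
    [1, [4.1, 4.4, 0], [0, 0, 0]],
    [1, [5.4, 5.9, 0], [0, 0, 0]],
    [1, [6.8, 7.3, 0], [0, 0, 0]],
  ],
)

```text
clock: 2.7
tool_pos: [0.416, 0.2447, 0.028]
orientation: [180.0, 0.2, 45.8]
force: [-5.1, -3.1, 5.9]
opening: 0.0004
gripper_force: 3.0
```

step_arm(
  rows=[
    [1, [1.4, 1.5, 0], [0, 0, 0]],
    [1, [2.7, 2.9, 0], [0, 0, 0]],
    [1, [4.1, 4.4, 0], [0, 0, 0]],
    [1, [5.4, 5.9, 0], [0, 0, 0]],
    [1, [6.8, 7.3, 0], [0, 0, 0]],
  ],
)

```text
clock: 3.12
tool_pos: [0.4227, 0.2521, 0.028]
orientation: [-180.0, 0.2, 45.8]
force: [-6.5, -2.6, 4.4]
opening: 0.0003
gripper_force: 3.0
```

step_arm(
  rows=[
    [1, [0.7, 0.7, 0], [0, 0, 0]],
    [1, [1.4, 1.5, 0], [0, 0, 0]],
    [1, [2, 2.2, 0], [0, 0, 0]],
    [1, [2.7, 2.9, 0], [0, 0, 0]],
    [1, [3.4, 3.7, 0], [0, 0, 0]],
  ],
)

```text
clock: 3.53
tool_pos: [0.426, 0.2557, 0.028]
orientation: [-180.0, 0.2, 45.8]
force: [-6.7, -1.5, 4.3]
opening: 0.0003
gripper_force: 3.1
```

```bash
python3 - <<'E'
from h import *
import cv2
o=ctrl.get_obs();print(o["clock"],o["tool_pos"],o["orientation"],o["force"])
im=ctrl.snapshot("wrist");cv2.imwrite("pics/w3.png",im[:,:,::-1])
im2=ctrl.snapshot("side")
cv2.imwrite("pics/w3b.png",np.hstack([cv2.resize(im[:200,150:350,::-1],(500,500)),cv2.resize(im2[190:270,215:263,::-1],(300,500))]))
E
```

```text
3.5333 [0.42603882 0.2557333  0.02798002] [-179.99373246    0.21758977   45.78052539] [-6.68429371 -1.45476114  4.33048729]
```

View pics/w3b.png

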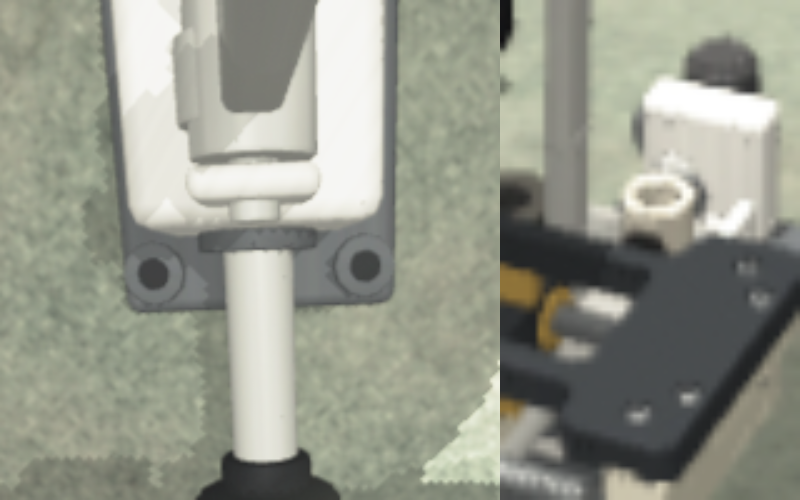

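The wrist view shows the rod straight, with the knob at the bottom centre. The side crop shows the nose (dark) just behind the bushing near (640,240). The force along the rod is 5.6 N, which is friction only. I'll continue in small steps.

step_arm(
  rows=[
    [1, [0.7, 0.7, 0], [0, 0, 0]],
    [1, [1.2, 1.3, 0], [0, 0, 0]],
    [1, [1.8, 1.9, 0], [0, 0, 0]],
    [1, [2.4, 2.6, 0], [0, 0, 0]],
    [1, [2.7, 2.9, 0], [0, 0, 0]],
  ],
)

```text
clock: 4.05
tool_pos: [0.4288, 0.2587, 0.028]
orientation: [-180.0, 0.2, 45.8]
force: [-5.9, -1.4, 4.3]
opening: 0.0008
gripper_force: 2.9
```

step_arm(
  rows=[
    [1, [0.7, 0.7, 0], [0, 0, 0]],
    [1, [1.2, 1.3, 0], [0, 0, 0]],
    [1, [1.8, 1.9, 0], [0, 0, 0]],
    [1, [2.4, 2.6, 0], [0, 0, 0]],
    [1, [2.7, 2.9, 0], [0, 0, 0]],
  ],
)

```text
clock: 4.47
tool_pos: [0.4305, 0.2605, 0.0278]
orientation: [-180.0, 0.4, 45.8]
force: [-9.5, -4.8, 7.8]
opening: 0.0005
gripper_force: 5.0
```

step_arm(
  rows=[
    [1, [0.3, 0.3, 0], [0, 0, 0]],
    [1, [0.3, 0.3, 0], [0, 0, 0]],
    [1, [0.3, 0.3, 0], [0, 0, 0]],
    [1, [0.3, 0.3, 0], [0, 0, 0]],
    [1, [0.3, 0.3, 0], [0, 0, 0]],
  ],
)

```text
clock: 4.88
tool_pos: [0.4307, 0.2606, 0.0277]
orientation: [-180.0, 0.4, 45.8]
force: [-9.1, -4.7, 7.8]
opening: 0.0005
gripper_force: 5.0
```

step_arm(
  rows=[
    [1, [0.4, 0.4, 0], [0, 0, 0]],
    [1, [0.8, 0.8, 0], [0, 0, 0]],
    [1, [0.8, 0.8, 0], [0, 0, 0]],
    [1, [0.8, 0.8, 0], [0, 0, 0]],
    [1, [0.8, 0.8, 0], [0, 0, 0]],
  ],
)

```text
clock: 5.3
tool_pos: [0.4311, 0.261, 0.0277]
orientation: [-180.0, 0.4, 45.8]
force: [-10.4, -4.3, 8.2]
opening: 0.0003
gripper_force: 5.7
```

step_arm(
  rows=[
    [1, [0.4, 0.4, 0], [0, 0, 0]],
    [1, [0.8, 0.8, 0], [0, 0, 0]],
    [1, [0.8, 0.8, 0], [0, 0, 0]],
    [1, [0.8, 0.8, 0], [0, 0, 0]],
    [1, [0.8, 0.8, 0], [0, 0, 0]],
  ],
)

```text
clock: 5.72
tool_pos: [0.4315, 0.2614, 0.0276]
orientation: [-180.0, 0.5, 45.8]
force: [-11.4, -6.1, 9.1]
opening: 0.0001
gripper_force: 6.4
```

Along the rod the force is 12 N: about 5 N friction plus about 7 N on the nose. When released it settles to about 5 N. I'll retreat, rise, and turn a quarter for the lever.

step_arm(
  rows=[
    [1, [-2, -2, 0], [0, 0, 0]],
    [1, [-8, -9, 0], [0, 0, 0]],
    [1, [-17, -18, 0], [0, 0, 0]],
    [1, [-17, -18, 30], [0, 0, -0.12]],
    [1, [-17, -18, 70], [0, 0, -0.24]],
  ],
)

```text
clock: 6.13
tool_pos: [0.4158, 0.2445, 0.0965]
orientation: [179.9, 0.4, 31.7]
force: [0.9, 1.7, 1.2]
opening: 0.0004
gripper_force: 0.0
```

step_arm(
  rows=[
    [1, [0, 0, 40], [0, 0, -0.12]],
    [1, [0, 0, 80], [0, 0, -0.24]],
    [1, [0, 0, 112], [0, 0, -0.36]],
    [1, [28, 14, 112], [0, 0, -0.48]],
    [1, [56, 28, 112], [0, 0, -0.6]],
  ],
)

```text
clock: 6.55
tool_pos: [0.4751, 0.2762, 0.2148]
orientation: [-179.6, -0.3, -2.6]
force: [-0.7, 0.8, 0.8]
opening: 0.0008
gripper_force: 0.0
```

step_arm(
  rows=[
    [1, [15, 7, 0], [0, 0, -0.12]],
    [1, [30, 14, 0], [0, 0, -0.24]],
    [1, [45, 21, 0], [0, 0, -0.36]],
    [1, [60, 28, 0], [0, 0, -0.48]],
    [1, [60, 28, 0], [0, 0, -0.6]],
  ],
)

```text
clock: 6.97
tool_pos: [0.536, 0.3039, 0.2097]
orientation: [-180.0, -0.0, -37.1]
force: [-0.4, 0.5, -0.1]
opening: 0.0006
gripper_force: 0.0
```

step_arm(
  rows=[
    [1, [0, 0, 0], [0, 0, -0.11]],
    [1, [0, 0, 0], [0, 0, -0.11]],
    [1, [0, 0, 0], [0, 0, -0.11]],
    [1, [0, 0, 0], [0, 0, -0.11]],
    [1, [0, 0, 0], [0, 0, -0.11]],
  ],
)

```text
clock: 7.38
tool_pos: [0.5337, 0.303, 0.2107]
orientation: [-180.0, -0.0, -42.8]
force: [-1.0, -0.2, 0.2]
opening: 0.0002
gripper_force: 0.0
```

```bash
python3 - <<'E'
from h import *
import cv2
o=ctrl.get_obs();print(o["clock"],o["tool_pos"],o["orientation"],o["force"])
M=ctrl.camera_model("wrist");np.save("w4.npy",M,allow_pickle=True);im=ctrl.snapshot("wrist")
im2=ctrl.snapshot("side")
cv2.imwrite("pics/w4.png",im[:,:,::-1]);cv2.imwrite("pics/s4.png",im2[:,:,::-1])
cv2.imwrite("pics/w4b.png",np.hstack([cv2.resize(im[:,:,::-1],(480,360)),cv2.resize(im2[170:290,170:276,::-1],(318,360))]))
E
```

```text
7.3833 [0.53374286 0.30295502 0.21065409] [-1.79966044e+02 -9.75450547e-04 -4.28416764e+01] [-0.9616867  -0.17965428  0.17317066]
```

View pics/w4b.png

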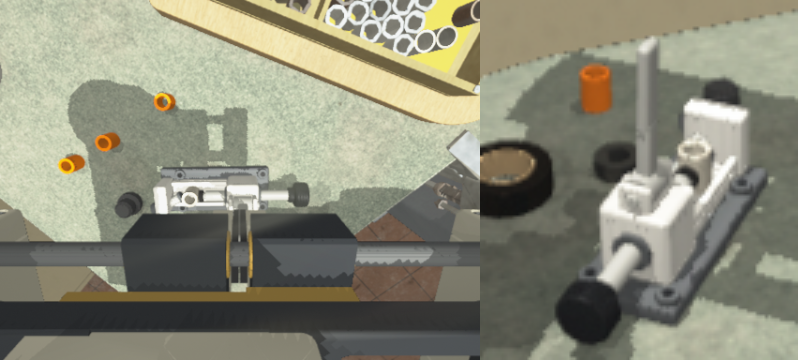

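Nose, bushing and stop screw are in line, with the nose touching the upright bushing (side crop around (690,170)). I'll go down on the -y side of the lever and come up to it.

step_arm(
  rows=[
    [1, [-4, -5, -30], [0, 0, 0]],
    [1, [-4, -5, -60], [0, 0, 0]],
    [1, [-4, -5, -88], [0, 0, 0]],
    [1, [-4, -5, -88], [0, 0, 0]],
    [1, [-4, -5, -88], [0, 0, 0]],
  ],
)

```text
clock: 7.9
tool_pos: [0.5294, 0.2973, 0.1217]
orientation: [179.8, -0.0, -42.9]
force: [0.1, -0.4, 0.8]
opening: 0.0004
gripper_force: 0.0
```

step_arm(
  rows=[
    [1, [-6, 5.5, 0], [0, 0, 0]],
    [1, [-12, 11, 0], [0, 0, 0]],
    [1, [-17.5, 16.5, 0], [0, 0, 0]],
    [1, [-23.5, 22, 1], [0, 0, 0]],
    [1, [-30, 28, 1], [0, 0, 0]],
  ],
)

```text
clock: 8.32
tool_pos: [0.4996, 0.327, 0.1246]
orientation: [-179.9, -0.0, -43.0]
force: [1.5, -1.1, -0.9]
opening: 0.0002
gripper_force: 0.8
```

Contact is light so far; I continue along the arc.

step_arm(
  rows=[
    [1, [-6, 5.5, -1.5], [0, 0, 0]],
    [1, [-11.5, 10.5, -4], [0, 0, 0]],
    [1, [-17, 15.5, -7.5], [0, 0, 0]],
    [1, [-22, 20, -12], [0, 0, 0]],
    [1, [-26, 24, -17.5], [0, 0, 0]],
  ],
)

```text
clock: 8.73
tool_pos: [0.4743, 0.3509, 0.108]
orientation: [-179.9, -0.1, -42.9]
force: [-0.7, -2.5, 11.5]
opening: 0.0005
gripper_force: 4.7
```

step_arm(
  rows=[
    [1, [-3.5, 3, -5], [0, 0, 0]],
    [1, [-6.5, 6, -11], [0, 0, 0]],
    [1, [-8.5, 8, -18], [0, 0, 0]],
    [1, [-10.5, 9.5, -25], [0, 0, 0]],
    [1, [-11.5, 10.5, -32], [0, 0, 0]],
  ],
)

```text
clock: 9.15
tool_pos: [0.4618, 0.3622, 0.0746]
orientation: [-179.9, 0.0, -42.9]
force: [-2.2, 1.8, 3.2]
opening: 0.0003
gripper_force: 1.7
```

step_arm(
  rows=[
    [1, [0, 0, -2], [0, 0, 0]],
    [1, [0, 0, -4], [0, 0, 0]],
    [1, [0, 0, -4], [0, 0, 0]],
    [1, [0, 0, -4], [0, 0, 0]],
    [1, [0, 0, -4], [0, 0, 0]],
  ],
)

```text
clock: 9.57
tool_pos: [0.462, 0.3621, 0.0725]
orientation: [-179.8, 0.0, -42.9]
force: [-9.5, -0.6, 22.1]
opening: 0.0003
gripper_force: 10.7
```

At the stop: z is 72.5 mm as predicted, with a firm 22 N. I'll rise and check.

step_arm(
  rows=[
    [1, [0, 0, 20], [0, 0, 0]],
    [1, [0, 0, 60], [0, 0, 0]],
    [1, [0, 0, 100], [0, 0, 0]],
    [1, [-20, -30, 130], [0, 0, 0]],
    [1, [-40, -60, 150], [0, 0, 0]],
  ],
)

```text
clock: 9.98
tool_pos: [0.4249, 0.3051, 0.2195]
orientation: [-179.9, -0.0, -42.9]
force: [-0.0, 0.5, 1.4]
opening: 0.0002
gripper_force: 0.0
```

step_arm(
  rows=[
    [1, [0, 0, 0], [0, 0, 0]],
    [1, [0, 0, 0], [0, 0, 0]],
    [1, [0, 0, 0], [0, 0, 0]],
    [1, [0, 0, 0], [0, 0, 0]],
    [1, [0, 0, 0], [0, 0, 0]],
  ],
)

```text
clock: 10.4
tool_pos: [0.4245, 0.3041, 0.2163]
orientation: [179.9, -0.0, -43.0]
force: [0.2, -1.2, -0.3]
opening: 0.0001
gripper_force: 0.0
```

```bash
python3 - <<'E'
from h import *
import cv2
o=ctrl.get_obs();print(o["clock"],o["tool_pos"],o["force"])
im2=ctrl.snapshot("side");im=ctrl.snapshot("top")
cv2.imwrite("pics/f.png",np.hstack([cv2.resize(im[172:267,220:340,::-1],(450,356)),cv2.resize(im2[180:290,180:276,::-1],(311,356))]))
E
```

```text
10.4 [0.42447624 0.3040768  0.21630732] [ 0.18474162 -1.22392825 -0.30429454]
```

View pics/f.png

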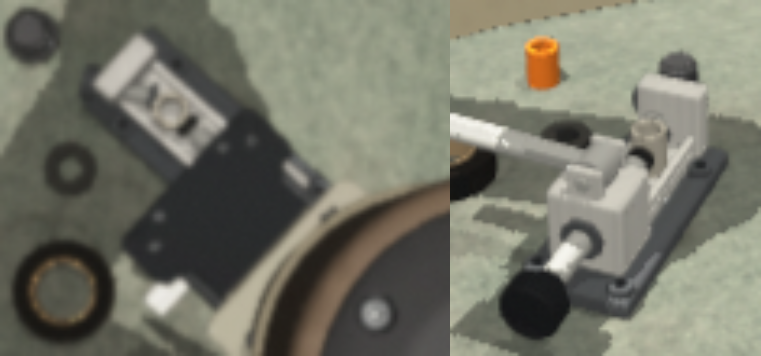

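The lever lies level over to the +y side. The bushing is upright between nose and screw (side crop around (648,145)), and the ring at (68,168) has not moved. The arm is clear, so I'm handing in.

```bash
python3 -c "
from plant import ctrl
print(ctrl.close_job())"
```

```text
the job is handed in; nothing more can be done
None
```

I handed the job in at about 10.5 s on the clock: the lever was down at its stop, and the last pictures showed the bushing upright between nose and stop screw, the ring in place and the arm clear. The nose force (about 7 N at the push, about 5 N expected after release) is my estimate from the arm's force reading, and no verdict came back.

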